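Hold a pendulum angle gauge at its trip mark on a rocker post

ROBOT

A 6-joint arm with a two-finger parallel gripper is mounted at the origin on the work surface. World frame = base frame: x ahead of the robot, y to its left, z up, the work surface at z = 0. Lengths are in m, angles in rad, forces in N, time in s.
With the tool pointing down it reaches from about 0.275 to 0.825 m from the base axis. Payload 5.2 kg.
Tool frame: the origin (TCP) lies at the very end of the fingers, on their centre line; the grasp point (between the pads) lies 19 mm behind it; y points along the fingers, z is the direction in which the jaws open and shut, and the axes are right-handed (so a half turn about y gives the same grasp; the last joint's range is limited). The gripper opens to 93 mm and grips with 3 to 60 N. Pads are 15 mm wide; open, the fingers measure 128 mm over their backs; the gripper's body (75 mm by 188 mm) begins 65 mm behind the grasp point.
Start: joints at [1.004, 0.259, 1.535, -0, 1.348, -0.203], TCP at [0.196, 0.514, 0.192] pointing down, gripper open.
Joint ranges: [-3.14, 3.14], [-0.91, 2.08], [0.19, 2.58], [-1.22, 4.36], [0.22, 2.71], [-3.12, 3.12]. Speed limits (rad/s): [2.57, 2.57, 3.14, 3.14, 3.14, 3.14].

INTERFACE

Orientations are given as [roll, pitch, yaw] about the fixed x, y, z axes, in that order (R = Rz(yaw) Ry(pitch) Rx(roll)).
In Python, from rig import env, imaging gives the robot as it stands.
- The arm moves only by the tool apply_moves, never from a script. Its argument "deltas" is a list of rows, each an object of numbers: "grip": the opening, from 0 (shut) to 1 (fully open); "x", "y", "z": the shift along the tool's x, y, z in m; "roll": the turn about the tool's y in degrees. In form: [{"grip": .., "x": .., "y": .., "z": .., "roll": ..}, ...]. A call has 1 to 5 rows; each row is the pose to reach, as a shift and turn from the pose commanded when the call began, along the tool's axes at that moment; what a row does not reach only later rows make up. A row lasts 1/8 s, in which the tool goes at most 62.5 mm and 10.7 degrees, less where a joint would pass 70% of its speed; a pose out of reach is approached as far as the arm can. A call with a gripper value outside its range is refused whole. The fingers move at their own pace and stop on an object; "grip_force" is the grip in N (left out, the last holds). Time passes only in rows, so rows that repeat a pose let the fingers close. It gives the time, the measured TCP pose, the force and the opening at its end, in the units of the state.
- env.observe(): the state, without advancing time (a new reading comes with each control period).
- imaging.get_image(name): name is "scene" or "top"; returns (picture, depth): 420x560x3 uint8, blue, green, red; 420x560 float32, m along the optical axis (not along the pixel's ray), 0 where there is no reading.
- imaging.camera_params(name): a dict with "fov_y" (degrees; the focal length in pixels is half the picture's height over the tangent of half this angle, whatever the lens; pixels are square), "cx", "cy" (the principal point, pixels), "R" (3x3) and "t" (3): a world point X has camera coordinates R X + t. Camera axes: x right, y down, z forward; pixel columns grow to the right and rows downward; lengths in m; the calibration is good to about 2 mm. A picture is of the moment at which its call begins. camera_params takes no time and is no camera call.
- env.finish_job(): hands the job in, once; it reports no verdict.
The state is a dict: "time": time; "joints": joint angles; "joint_velocities": joint speeds; "joint_efforts": joint torques, N m; "tcp_pos": TCP position; "orientation": TCP orientation; "contact_force": force on the tool from outside, world axes, zero at the start; "moment": the same for the moment, N m; "opening": opening from 0.0 (shut) to 1.0 (fully open).
Only numpy, scipy, OpenCV 4.12 (cv2) and the standard library are available. Lean on these libraries where they do the work, as an engineer would, in place of code of your own. Each camera call takes 0.05 s, during which the arm holds its last target.

TASK

Check the angle gauge at its trip angle: pick it up by the black grip, set the middle of its foot level and square across the top of the rocker post, then rock it gently on the post until its swinging red pointer settles on the blue marker. Finish while holding it there, still gripped, its foot resting on the post with light pressure and the pointer steady on the marker. Leave everything else on the bench where it is.

Things in the scene. Friction and masses are not known exactly. Their poses are not given: they have to be found in the camera images.
- gauge: Pendulum angle gauge, loose, about 0.5 kg, upright on the bench. Flat steel foot 50 (x) x 124 (y) x 12 high; round grey housing 108 across, 34 thick (x), centre 62 up; black grip on top; socket 22 out of its back. Origin: centre of the foot's underside. z up; x out of the white dial, which looks away from the robot; y along the foot, to the right for someone facing the dial.
- gauge_grip (a point): Point inside the black grip, 142 above the foot's underside, where it is best held. The grip is 24 (x) x 42 (y) and free from 118 to 164 above the underside; fingers may close on the 42 wide y sides (firmest when leaning the gauge) or on the x sides. Axes as the gauge's.
- pointer (a joint): Red pointer, a pendulum on the gauge's x axis 62 above its underside. It stays plumb, so it reads the gauge's lean: 0 upright, positive (rad) when the gauge's top leans to its -y side (right-handed turn about +x); the pointer then shows towards +y on the dial. Moved, it swings about 3 times a second and settles in about 2 s.
- marker (a joint): Blue trip marker clamped on the dial's rim, same zero and same sign as the pointer: 0.21 to 0.42 rad to the +y side of the dial. It does not move by itself. Pointer and marker agree when both joints read the same.
- pointer_tip (a point): Tip of the red pointer, 40 from the pivot, 21.5 in front of the gauge's middle plane (+x).
- marker_tip (a point): Middle of the inner end of the 7 mm wide blue marker, 40 from the pivot; coincides with the pointer tip when the pointer is on the marker.
- post: Rocker post, fixed. Foot plate 90 x 90 x 10, square aluminium stub, and on top two round bars 50 long along x: steel, diameter 28, axis at y 0, 48 up (top at 62); brass, diameter 18, axis at y -18, 47 up. Leaned to -y, a foot rolls on the steel bar up to 0.34 rad, beyond that it bears on the brass bar. Stiff, no give. Origin: centre of its underside.
- post_crown (a point): Middle of the top line of the post's steel bar, 62 above the bench. Axes as the post's: x along the bars, y across them, z up.
- io_hub: Bystander: beige sensor hub block with round ports, 56 x 200 x 26, black plug 30 high at one end; origin under its centre
- multimeter: Bystander: orange and black hand multimeter lying flat, 172 x 84 x 46 (mm); origin under its centre
- driver: Bystander: screwdriver with a yellow handle, 200 long, 26 thick, (mm); origin under its centre
- circuit_board: Bystander: green circuit board on short standoffs, 78 x 104, about 22 high, (mm); origin under its centre
- adapter: Bystander: black power adapter brick, 105 x 50 x 31 (mm); origin under its centre
- mouse: Bystander: black computer mouse, 105 x 60 x 32 (mm); origin under its centre
- mug: Bystander: blue mug, 80 across, 94 high (mm); origin under its centre

How it is judged:
On the way:
1. the gauge, held in the gripper, has the middle of its foot level and square across the post (contact force between gauge and the fingers above 1 N and distance between the grasp point and gauge_grip below 0.04 m and contact force between gauge and post above 0.3 N and height (world z) of gauge above 0.045 m and angle between the x axis of gauge and the x axis of post_crown, either way round below 0.22 rad and x of gauge in the frame of post_crown between -0.022 and 0.022 m and y of gauge in the frame of post_crown between -0.025 and 0.025 m and angle between gauge's own z axis and vertical below 0.11 rad), for 0.2 s.
At the end, for the whole second after the job is handed in: Gauge gripped by its black grip (within 40 mm of its middle), its foot on the post with 0.3 to 25 N, middle within 22 mm along and 25 mm across the top, square within 0.22 rad, gauge origin over 45 mm up; gauge and pointer at rest, pointer tip within 2.5 mm (3.5 degrees) of the marker's middle (contact force between gauge and the fingers above 1 N and distance between the grasp point and gauge_grip below 0.04 m and contact force between gauge and post between 0.3 and 25 N and height (world z) of gauge above 0.045 m and angle between the x axis of gauge and the x axis of post_crown, either way round below 0.22 rad and x of gauge in the frame of post_crown between -0.022 and 0.022 m and y of gauge in the frame of post_crown between -0.025 and 0.025 m and distance between pointer_tip and marker_tip below 0.0025 m and velocity of joint pointer between -0.25 and 0.25 rad/s and linear speed of gauge below 0.02 m/s and angular speed of gauge below 0.1 rad/s); the arm keeps its last pose, push and grip.
It fails at once if the gauge is forced onto the post with more than 40 N (contact force between gauge and post above 40 N).
It fails at once if the gauge is tipped over (angle between gauge's own z axis and vertical above 0.8 rad).
It fails at once if another thing on the bench is moved by more than 20 mm (distance of any of io_hub, multimeter, driver, circuit_board, adapter, mouse, mug from where it was at the start of the episode above 0.02 m).
It also fails if it takes over 67 s, if anything falls off the work surface, if the arm or the gripper's body presses on something with over 40 N, if the wrist force passes 120 N, or if a joint passes its speed limit or range.

## Working session

There is one attempt and no reset: what is moved stays moved. The work goes in short steps, Python scripts to look and compute and a tool call to move; the robot and the scene stay as the last step left them, time stands still between calls to the robot, and variables do not carry over. Pictures are saved under pics/ and viewed, and the job is handed in when it is done.

Besides the shell and the picture viewer there is one more tool, called as name(argument=value, ...), one argument or row to a line, values as JSON. apply_moves: Moves the arm, as the interface text tells. Its arguments: {"type":"object","properties":{"deltas":{"type":"array","items":{"type":"object","properties":{"grip":{"type":"number"},"x":{"type":"number"},"y":{"type":"number"},"z":{"type":"number"},"roll":{"type":"number"}}}},"grip_force":{"type":"number"}},"required":["deltas"]}

```bash
ls; mkdir -p pics
python3 - <<'E'
from rig import env, imaging
import cv2, numpy as np
print(env.observe())
for n in ("scene","top"):
    im,d=imaging.get_image(n); cv2.imwrite(f"pics/{n}0.png",im); np.save(f"{n}0.npy",d); print(n,imaging.camera_params(n))
E
```

```text
pics
{'time': 0.0, 'joints': array([ 1.00420292e+00,  2.59348315e-01,  1.53606899e+00, -2.23769963e-05,
        1.34796004e+00, -2.02835220e-01]), 'joint_velocities': array([ 4.34940661e-04, -3.80441970e-04,  4.31350692e-04,  3.84575786e-05,
       -1.19662195e-03, -5.89750369e-04]), 'joint_efforts': array([-4.52833672e-03, -4.37308538e+01, -2.83995438e+01,  7.13079167e-02,
        4.13880288e-02, -1.50824831e-04]), 'tcp_pos': array([0.19537225, 0.51351297, 0.19102052]), 'orientation': array([-1.57254882e+00,  3.38153170e-04, -3.63753520e-01]), 'contact_force': array([-0.21647737,  0.43345194, -0.16221391]), 'moment': array([ 0.03542055,  0.01608407, -0.01424509]), 'opening': 1.0023186937407527}
scene {'fov_y': 55.07035935546813, 'cx': 277.6885351068868, 'cy': 210.35195475768765, 'R': array([[ 0.79021972,  0.61276076, -0.00877724],
       [ 0.5197221 , -0.67768821, -0.52021882],
       [-0.32471792,  0.40652545, -0.8539879 ]]), 't': array([-0.44589222, -0.24192378,  1.42709919])}
top {'fov_y': 51.94539749438074, 'cx': 289.9178237201443, 'cy': 209.92368441694657, 'R': array([[-0.00331374, -0.99998441, -0.00449364],
       [-0.98091707,  0.00412405, -0.19438284],
       [ 0.19439834,  0.00376375, -0.98091545]]), 't': array([-0.00669219,  0.58291163,  1.29155354])}
```

View pics/scene0.png

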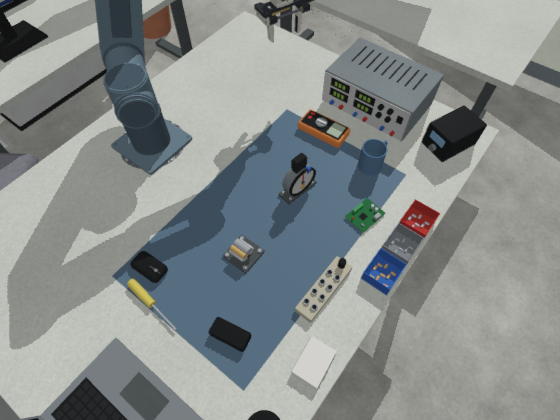

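View pics/top0.png

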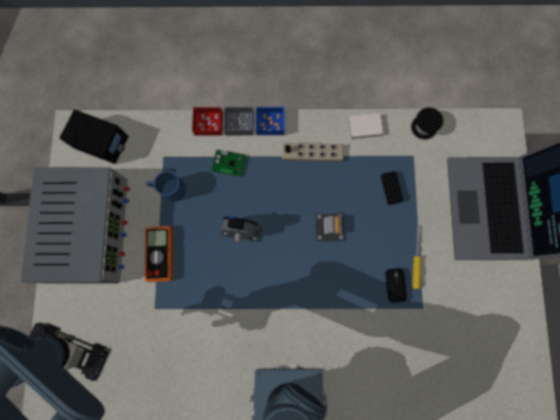

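The scene image shows the gauge near (299,180) and the post near (243,253). In the top view they are at (241,229) and (330,227). I'll zoom in on both.

```bash
cat > h.py <<'E'
import numpy as np, cv2
from rig import env, imaging
def cam(n):
    p=imaging.camera_params(n); f=210/np.tan(np.radians(p['fov_y']/2)); return f,p['cx'],p['cy'],np.array(p['R']),np.array(p['t'])
def ray(n,u,v,z):
    f,cx,cy,R,t=cam(n); d=R.T@np.array([(u-cx)/f,(v-cy)/f,1]); o=-R.T@t; return o+d*(z-o[2])/d[2]
def proj(n,X):
    f,cx,cy,R,t=cam(n); c=R@np.array(X)+t; return np.array([f*c[0]/c[2]+cx,f*c[1]/c[2]+cy])
def cloud(n,d):
    f,cx,cy,R,t=cam(n); v,u=np.mgrid[:420,:560]; P=np.stack([(u-cx)/f*d,(v-cy)/f*d,d],-1); return (P-t)@R
def crop(im,u0,v0,u1,v1,s,name):
    cv2.imwrite(name,cv2.resize(im[v0:v1,u0:u1],None,fx=s,fy=s,interpolation=cv2.INTER_CUBIC))
def tri(u1,v1,u2,v2):
    f,cx,cy,R,t=cam('scene');g,gx,gy,S,s=cam('top')
    P=lambda f,cx,cy,R,t:np.array([[f,0,cx],[0,f,cy],[0,0,1]])@np.c_[R,t]
    X=cv2.triangulatePoints(P(f,cx,cy,R,t),P(g,gx,gy,S,s),np.array([[u1],[v1]],float),np.array([[u2],[v2]],float)); return (X[:3]/X[3]).ravel()
E
python3 - <<'E'
from h import *
s=cv2.imread('pics/scene0.png');t=cv2.imread('pics/top0.png')
a=cv2.resize(s[140:215,260:340],(400,375),interpolation=cv2.INTER_CUBIC)
b=cv2.resize(s[225:280,215:275],(400,367),interpolation=cv2.INTER_CUBIC)
c=cv2.resize(t[205:255,210:270],(400,333),interpolation=cv2.INTER_CUBIC)
e=cv2.resize(t[205:250,300:360],(400,300),interpolation=cv2.INTER_CUBIC)
o=np.zeros((600,800,3),np.uint8)
o[:300,:400]=a[:300];o=np.zeros((750,800,3),np.uint8)
o[:375,:400]=a;o[:367,400:]=b;o[375:708,:400]=c;o[375:675,400:]=e
cv2.imwrite('pics/z0.png',cv2.resize(o,(640,600)))
for n in('scene','top'):
    d=np.load(n+'0.npy');P=cloud(n,d)
    m=(d>0)&(P[...,2]>.006)&(P[...,2]<.25)
    for nm,(x,y) in dict(g=ray(n,*((299,185) if n=='scene' else (241,229)),.05)[:2][None],p=ray(n,*((243,253) if n=='scene' else (330,227)),.03)[:2][None]).items() if 0 else []:pass
    for nm,uv in (('g',(299,185) if n=='scene' else (241,229)),('p',(243,253) if n=='scene' else (330,227))):
        c=ray(n,*uv,.05); q=P[m&(np.hypot(P[...,0]-c[0],P[...,1]-c[1])<.11)]
        print(n,nm,c,len(q),q.min(0),q.max(0))
        for lo,hi in ((.006,.02),(.02,.05),(.05,.07),(.07,.12),(.12,.2)):
            k=q[(q[:,2]>lo)&(q[:,2]<hi)]
            if len(k)>3: print('  ',lo,hi,len(k),k.mean(0).round(3),k.min(0).round(3),k.max(0).round(3), cv2.minAreaRect((k[:,:2]*1000).astype(np.float32)))
E
```

```text
scene g [0.54242566 0.1380502  0.05      ] 1048 [0.48729975 0.08484457 0.00640365] [0.58487317 0.24550094 0.16877032]
   0.006 0.02 198 [0.533 0.126 0.011] [0.487 0.085 0.006] [0.585 0.246 0.02 ] ((548.8427124023438, 158.04095458984375), (154.1573028564453, 89.21669006347656), 70.80506896972656)
   0.02 0.05 133 [0.546 0.149 0.037] [0.507 0.097 0.02 ] [0.56  0.195 0.05 ] ((545.3694458007812, 142.47726440429688), (107.04039764404297, 33.062416076660156), 64.0665512084961)
   0.05 0.07 121 [0.54  0.138 0.06 ] [0.502 0.094 0.05 ] [0.56 0.2  0.07] ((544.85693359375, 143.16757202148438), (114.66119384765625, 38.0653076171875), 62.65513610839844)
   0.07 0.12 384 [0.535 0.133 0.097] [0.502 0.095 0.07 ] [0.561 0.196 0.12 ] ((532.482177734375, 148.39096069335938), (105.8052978515625, 42.42229080200195), 77.64383697509766)
   0.12 0.2 212 [0.531 0.145 0.15 ] [0.511 0.127 0.121] [0.543 0.174 0.169] ((527.6531982421875, 151.81494140625), (47.653804779052734, 27.4891357421875), 79.6723861694336)
scene p [ 0.55516887 -0.14831086  0.05      ] 820 [ 0.49409602 -0.24649366  0.00600888] [ 0.61854446 
[... 1584 characters left out ...]
38134766)
top p [ 0.52946881 -0.13372494  0.05      ] 800 [ 0.42398733 -0.23791799  0.00601474] [ 0.62843496 -0.02815274  0.06780411]
   0.006 0.02 516 [ 0.532 -0.131  0.01 ] [ 0.424 -0.238  0.006] [ 0.628 -0.028  0.02 ] ((540.4820556640625, -139.89523315429688), (216.7679901123047, 182.4720458984375), 59.33474349975586)
   0.02 0.05 76 [ 0.537 -0.138  0.044] [ 0.514 -0.167  0.024] [ 0.563 -0.114  0.05 ] ((538.2450561523438, -140.2734832763672), (52.66966247558594, 48.798770904541016), 89.66960144042969)
   0.05 0.07 208 [ 0.538 -0.14   0.058] [ 0.513 -0.161  0.05 ] [ 0.564 -0.121  0.068] ((538.3326416015625, -141.01495361328125), (50.668453216552734, 40.26780700683594), 0.39397647976875305)
```

View pics/z0.png

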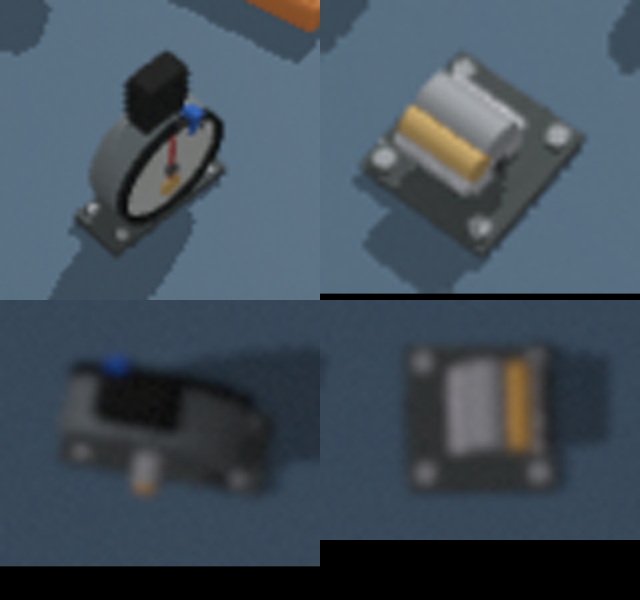

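Post: the brass bar is on world −y, so the post's yaw is about 0. Gauge: the dial faces +x and the yaw is about −10°. The tool can't tilt, so I'll grip on the x sides. That lets the gauge pivot about the jaw axis, and the lean can be set by where the hand is. Next I'll refine the positions.

Run:
```python
from h import *
np.set_printoptions(precision=4,suppress=True)
for n in('scene','top'):
    d=np.load(n+'0.npy');P=cloud(n,d);im=cv2.imread(f'pics/{n}0.png');hsv=cv2.cvtColor(im,cv2.COLOR_BGR2HSV)
    g=(np.hypot(P[...,0]-.535,P[...,1]-.15)<.09)&(d>0)
    k=P[g&(P[...,2]>.157)]; print(n,'griptop',len(k),k.mean(0),cv2.minAreaRect((k[:,:2]*1000).astype(np.float32)))
    p=(np.hypot(P[...,0]-.539,P[...,1]+.135)<.075)&(d>0)
    k=P[p&(P[...,2]>.006)&(P[...,2]<.016)]; 
    k=k[(abs(k[:,0]-.539)<.06)&(abs(k[:,1]+.135)<.06)]
    print('plate',len(k),k.min(0),k.max(0),cv2.minAreaRect((k[:,:2]*1000).astype(np.float32)))
    k=P[p&(P[...,2]>.059)]; print('crown',len(k),k.mean(0))
    # brass
    m=p&(hsv[...,0]>10)&(hsv[...,0]<30)&(hsv[...,1]>90)
    k=P[m]; print('brass',len(k),np.median(k,0),k.mean(0),cv2.minAreaRect((k[:,:2]*1000).astype(np.float32)))
    # steel cylinder fit: points >.05, non brass
    b=p&(P[...,2]>.05)&~cv2.dilate(m.astype(np.uint8),np.ones((3,3))).astype(bool)
    k=P[b]; 
    from scipy.optimize import least_squares
    r=least_squares(lambda q:np.hypot(k[:,1]-q[0]-q[1]*(k[:,0]-.539),k[:,2]-.048)-.014,[-.135,0],loss='soft_l1',f_scale=.002)
    print('steel',len(k),r.x,np.median(abs(r.fun)),k[:,0].min(),k[:,0].max())
    # housing yaw: points 0.03-.115
    k=P[g&(P[...,2]>.075)&(P[...,2]<.114)]; print('housing',cv2.minAreaRect((k[:,:2]*1000).astype(np.float32)))
    m=g&(hsv[...,0]>105)&(hsv[...,0]<130)&(hsv[...,1]>150)&(hsv[...,2]>90)
    v,u=np.nonzero(m);print('blue',len(u),u.mean(),v.mean(),np.median(P[m],0))
    m=g&((hsv[...,0]<8)|(hsv[...,0]>172))&(hsv[...,1]>90)
    v,u=np.nonzero(m);print('red',list(zip(u,v)))
```

```text
scene griptop 89 [0.5282 0.1492 0.1624] ((527.9527587890625, 149.75372314453125), (40.164913177490234, 22.7948055267334), 82.13007354736328)
plate 472 [ 0.4941 -0.1805  0.006 ] [ 0.5849 -0.0898  0.0159] ((539.3920288085938, -135.68411254882812), (90.46049499511719, 90.6316909790039), 1.0919076204299927)
crown 68 [ 0.5382 -0.1353  0.0609]
brass 96 [ 0.5422 -0.155   0.0533] [ 0.541  -0.1545  0.0529] ((539.5890502929688, -154.01644897460938), (50.51699447631836, 15.695443153381348), 5.322349548339844)
steel 120 [-0.1347 -0.0635] 0.0015328933567519644 0.514272263377798 0.5643563256979679
housing ((532.5803833007812, 148.8392333984375), (104.8874740600586, 42.42229080200195), 77.64383697509766)
blue 16 307.875 168.375 [0.5518 0.1643 0.1151]
red [(np.int64(302), np.int64(174)), (np.int64(303), np.int64(174)), (np.int64(303), np.int64(175)), (np.int64(303), np.int64(176)), (np.int64(302), np.int64(177)), (np.int64(303), np.int64(177)), (np.int64(302), np.int64(178)), (np.int64(303), np.int64(178)), (np.int64(302), np.int64(179)), (np.int64(303), np.int64(179)), (np.int64(302), np.int64(180)), (np.int64(303), np.int64(180))]
top griptop 121 [0.5264 0.1501 0.163 ] ((527.0922241210938, 150.30430603027344), (41.44557571411133, 24.071619033813477), 79.15156555175781)
plate 447 [ 0.481  -0.1914  0.0061] [ 0.5989 -0.0824  0.016 ] ((539.9523315429688, -138.53759765625), (108.392578125, 116.05070495605469), 87.085693359375)
crown 89 [ 0.5409 -0.1353  0.0621]
brass 78 [ 0.5353 -0.1548  0.0546] [ 0.5363 -0.1547  0.0527] ((538.3334350585938, -155.93905639648438), (14.793662071228027, 50.7529411315918), 89.27114868164062)
steel 124 [-0.1347  0.0669] 0.0015155325890920616 0.5133014850492834 0.5635551992882094
housing ((531.5762329101562, 149.7879180908203), (104.04747009277344, 43.577579498291016), 80.13494110107422)
blue 7 231.28571428571428 216.42857142857142 [0.5525 0.166  0.1193]
red []
```

apply_moves(
  deltas=[
    {"grip": 1,"x": 0.055,"y": -0.02,"z": -0.0277,"roll": 10},
    {"grip": 1,"x": 0.11,"y": -0.02,"z": -0.0554,"roll": 20},
    {"grip": 1,"x": 0.165,"y": -0.02,"z": -0.083,"roll": 30},
    {"grip": 1,"x": 0.22,"y": -0.02,"z": -0.111,"roll": 40},
    {"grip": 1,"x": 0.275,"y": -0.02,"z": -0.1386,"roll": 50},
  ],
)

```text
time: 0.72
tcp_pos: [0.4042, 0.285, 0.2117]
orientation: [-1.571, 0.0, -1.242]
contact_force: [0.8, 0.6, 1.0]
opening: 0.999
```

```bash
cat >> h.py <<'E'
def delta(tx,ty,tz,tyaw=None):
    s=env.observe(); p=s['tcp_pos']; y=s['orientation'][2]; D=np.array([tx,ty,tz])-p
    r=0 if tyaw is None else -np.degrees(tyaw-y)
    print('t',s['time'],'tcp',p.round(4),'ori',s['orientation'].round(4),'F',s['contact_force'].round(2),'M',s['moment'].round(3),'op',round(s['opening'],3))
    print('x %.4f y %.4f z %.4f roll %.2f'%(D[0]*np.cos(y)+D[1]*np.sin(y),-D[2],-D[0]*np.sin(y)+D[1]*np.cos(y),r))
E
python3 - <<'E'
from h import *
delta(.5275,.150,.205,np.radians(-100))
# marker angle from the first picture
f,cx,cy,R,t=cam('scene');o=-R.T@t
yaw=np.radians(-10); X=np.array([np.cos(yaw),np.sin(yaw),0]);Y=np.array([-np.sin(yaw),np.cos(yaw),0])
G=np.array([.5275,.150,.062])
def onplane(u,v,off):
    d=R.T@np.array([(u-cx)/f,(v-cy)/f,1]); q=o+d*((G+off*X-o)@X)/(d@X); r=q-G; return r@Y,r[2]
for off in(.017,.0215,.025): print(off,'blue',np.round(onplane(307.9,168.4,off),4),'red',np.round([onplane(302.7,174,off),onplane(302.5,180,off)],4))
E
```

```text
t 0.725 tcp [0.4042 0.285  0.2117] ori [-1.5710e+00  1.0000e-04 -1.2421e+00] F [0.8  0.62 0.99] M [-0.018  0.041 -0.062] op 0.999
x 0.1675 y 0.0067 z 0.0731 roll 28.83
0.017 blue [0.0254 0.043 ] red [[0.0039 0.0341]
 [0.005  0.0017]]
0.0215 blue [0.0203 0.0519] red [[-0.001   0.043 ]
 [ 0.0001  0.0109]]
0.025 blue [0.0164 0.0588] red [[-0.0048  0.05  ]
 [-0.0037  0.0181]]
```

apply_moves(
  deltas=[
    {"grip": 1,"x": 0.056,"y": 0.002,"z": 0.0245,"roll": 9.6},
    {"grip": 1,"x": 0.112,"y": 0.004,"z": 0.049,"roll": 19.2},
    {"grip": 1,"x": 0.1675,"y": 0.0067,"z": 0.0731,"roll": 28.8},
    {"grip": 1,"x": 0.1675,"y": 0.0067,"z": 0.0731,"roll": 28.8},
    {"grip": 1,"x": 0.1675,"y": 0.0067,"z": 0.0731,"roll": 28.8},
  ],
)

```text
time: 1.35
tcp_pos: [0.5267, 0.1525, 0.2045]
orientation: [-1.573, 0.0, -1.739]
contact_force: [-0.9, -0.3, 0.7]
opening: 1.0
```

Run:
```python
from h import *
delta(.5275,.150,.126,np.radians(-100))
```

```text
t 1.35 tcp [0.5267 0.1525 0.2045] ori [-1.5727e+00  1.0000e-04 -1.7388e+00] F [-0.86 -0.25  0.73] M [-0.015  0.066 -0.003] op 1.0
x 0.0023 y 0.0785 z 0.0012 roll 0.37
```

apply_moves(
  deltas=[
    {"grip": 1,"x": 0.002,"y": 0.03,"z": 0.001},
    {"grip": 1,"x": 0.002,"y": 0.06,"z": 0.001},
    {"grip": 1,"x": 0.002,"y": 0.0785,"z": 0.001},
    {"grip": 1,"x": 0.002,"y": 0.0785,"z": 0.001},
    {"grip": 1,"x": 0.002,"y": 0.0785,"z": 0.001},
  ],
)

```text
invalid input
```

Run:
```python
from h import *
delta(.5275,.150,.126,np.radians(-100))
im,_=imaging.get_image('scene'); crop(im,250,90,350,215,5,'pics/s1.png')
```

```text
t 1.35 tcp [0.5267 0.1525 0.2045] ori [-1.5727e+00  1.0000e-04 -1.7388e+00] F [-0.86 -0.25  0.73] M [-0.015  0.066 -0.003] op 1.0
x 0.0023 y 0.0785 z 0.0012 roll 0.37
```

View pics/s1.png

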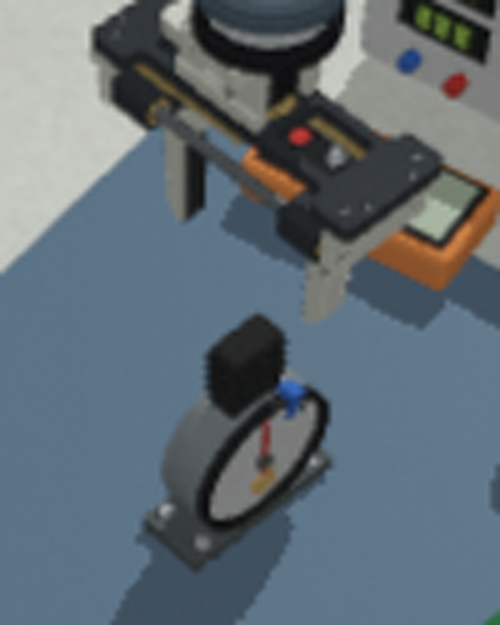

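The move was refused because every row needs a roll value. The picture shows the fingers straddling the grip along the gauge's x axis as planned: black grip at crop (245,365), marker at (292,395).

apply_moves(
  deltas=[
    {"grip": 1,"x": 0.002,"y": 0.03,"z": 0.001,"roll": 0},
    {"grip": 1,"x": 0.002,"y": 0.06,"z": 0.001,"roll": 0},
    {"grip": 1,"x": 0.002,"y": 0.0785,"z": 0.001,"roll": 0},
    {"grip": 1,"x": 0.002,"y": 0.0785,"z": 0.001,"roll": 0},
    {"grip": 1,"x": 0.002,"y": 0.0785,"z": 0.001,"roll": 0},
  ],
)

```text
time: 2.02
tcp_pos: [0.5281, 0.1513, 0.1278]
orientation: [-1.569, 0.0, -1.737]
contact_force: [-0.5, -0.6, -0.3]
opening: 1.001
```

Run:
```python
from h import *
delta(.5275,.150,.126,np.radians(-100))
im,_=imaging.get_image('scene'); crop(im,250,90,350,215,5,'pics/s2.png')
```

```text
t 2.025 tcp [0.5281 0.1513 0.1278] ori [-1.5693e+00  5.0000e-04 -1.7372e+00] F [-0.45 -0.57 -0.26] M [0.003 0.065 0.009] op 1.001
x 0.0014 y 0.0018 z -0.0004 roll 0.47
```

View pics/s2.png

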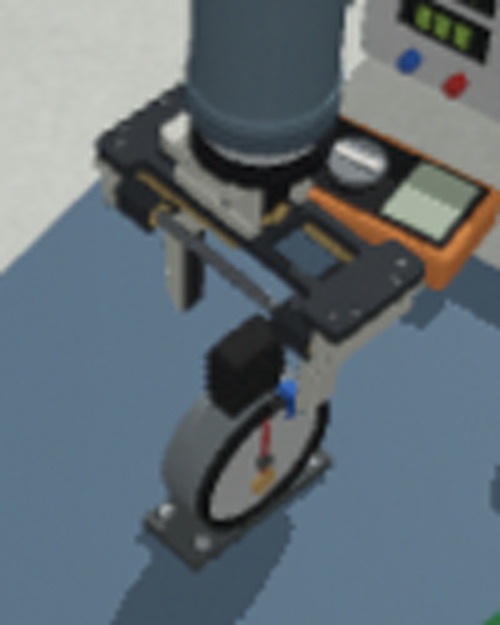

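The fingers straddle the grip. Closing now.

apply_moves(
  deltas=[
    {"grip": 0,"x": 0,"y": 0,"z": 0,"roll": 0},
    {"grip": 0,"x": 0,"y": 0,"z": 0,"roll": 0},
    {"grip": 0,"x": 0,"y": 0,"z": 0,"roll": 0},
    {"grip": 0,"x": 0,"y": 0,"z": 0,"roll": 0},
    {"grip": 0,"x": 0,"y": 0,"z": 0,"roll": 0},
  ],
  grip_force=25,
)

```text
time: 2.7
tcp_pos: [0.528, 0.1502, 0.1266]
orientation: [-1.571, -0.0, -1.739]
contact_force: [-0.2, -0.2, 0.4]
opening: 0.51
```

apply_moves(
  deltas=[
    {"grip": 0,"x": 0,"y": 0,"z": 0,"roll": 0},
    {"grip": 0,"x": 0,"y": 0,"z": 0,"roll": 0},
    {"grip": 0,"x": 0,"y": -0.01,"z": 0,"roll": 0},
    {"grip": 0,"x": 0,"y": -0.025,"z": 0,"roll": 0},
    {"grip": 0,"x": 0,"y": -0.03,"z": 0,"roll": 0},
  ],
)

```text
time: 3.32
tcp_pos: [0.5288, 0.1503, 0.1581]
orientation: [-1.569, 0.0, -1.739]
contact_force: [0.1, 0.0, -4.2]
opening: 0.254
```

Run:
```python
from h import *
delta(.539,-.135,.229,np.radians(-90))
im,_=imaging.get_image('scene'); crop(im,250,90,350,215,5,'pics/s3.png')
```

```text
t 3.325 tcp [0.5288 0.1503 0.1581] ori [-1.5687e+00  5.0000e-04 -1.7391e+00] F [ 0.05  0.04 -4.18] M [-0.031  0.096 -0.025] op 0.254
x 0.2796 y -0.0709 z 0.0578 roll -9.64
```

View pics/s3.png

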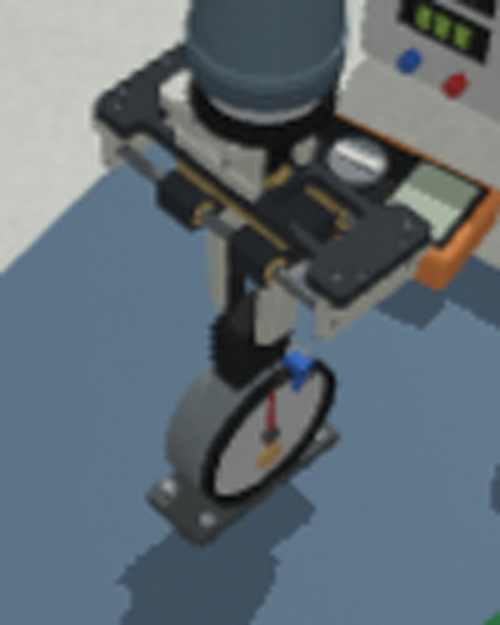

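Gripped and lifted: the force is now about −4.2 N with the opening at 0.254 (about 24 mm), and the foot is clear of the bench. Next I'll carry it over the post.

apply_moves(
  deltas=[
    {"grip": 0,"x": 0.015,"y": -0.02,"z": 0.003,"roll": -1},
    {"grip": 0,"x": 0.045,"y": -0.045,"z": 0.009,"roll": -3},
    {"grip": 0,"x": 0.085,"y": -0.07,"z": 0.0175,"roll": -4.5},
    {"grip": 0,"x": 0.13,"y": -0.0725,"z": 0.027,"roll": -6},
    {"grip": 0,"x": 0.17,"y": -0.0725,"z": 0.035,"roll": -7.5},
  ],
)

```text
time: 4.0
tcp_pos: [0.5341, -0.0248, 0.2297]
orientation: [-1.57, -0.001, -1.607]
contact_force: [0.3, 1.1, -5.2]
opening: 0.253
```

Run:
```python
from h import *
delta(.539,-.135,.229,np.radians(-90))
```

```text
t 4.0 tcp [ 0.5341 -0.0248  0.2297] ori [-1.5697e+00 -6.0000e-04 -1.6074e+00] F [ 0.33  1.09 -5.18] M [ 0.034  0.039 -0.013] op 0.253
x 0.1099 y 0.0007 z 0.0089 roll -2.10
```

apply_moves(
  deltas=[
    {"grip": 0,"x": 0.035,"y": 0,"z": 0.003,"roll": -1},
    {"grip": 0,"x": 0.065,"y": 0,"z": 0.006,"roll": -1.5},
    {"grip": 0,"x": 0.09,"y": 0,"z": 0.008,"roll": -2},
    {"grip": 0,"x": 0.104,"y": 0,"z": 0.009,"roll": -2},
    {"grip": 0,"x": 0.11,"y": 0,"z": 0.009,"roll": -2},
  ],
)

```text
time: 4.62
tcp_pos: [0.5388, -0.1339, 0.2289]
orientation: [-1.571, 0.0, -1.574]
contact_force: [0.1, 0.4, -5.6]
opening: 0.255
```

apply_moves(
  deltas=[
    {"grip": 0,"x": 0,"y": 0,"z": 0,"roll": 0},
    {"grip": 0,"x": 0,"y": 0,"z": 0,"roll": 0},
    {"grip": 0,"x": 0,"y": 0,"z": 0,"roll": 0},
    {"grip": 0,"x": 0,"y": 0,"z": 0,"roll": 0},
  ],
)

```text
time: 5.12
tcp_pos: [0.539, -0.133, 0.2293]
orientation: [-1.571, 0.0, -1.573]
contact_force: [-0.1, 0.3, -5.9]
opening: 0.252
```

Run:
```python
from h import *
np.set_printoptions(precision=4,suppress=True)
delta(.539,-.135,.19,np.radians(-90))
im,d=imaging.get_image('scene'); crop(im,200,170,300,295,5,'pics/s4.png')
P=cloud('scene',d)
s=env.observe()['tcp_pos']
hsv=cv2.cvtColor(im,cv2.COLOR_BGR2HSV)
g=(np.hypot(P[...,0]-s[0],P[...,1]-s[1])<.09)&(d>0)
k=P[g&(P[...,2]>.125)&(P[...,2]<.21)]
print('housing',cv2.minAreaRect((k[:,:2]*1000).astype(np.float32)))
k=P[g&(P[...,2]>.09)&(P[...,2]<.125)];print('foot',k.min(0),k.max(0),cv2.minAreaRect((k[:,:2]*1000).astype(np.float32)))
im,d=imaging.get_image('top'); crop(im,280,180,380,280,5,'pics/t4.png')
P=cloud('top',d);g=(np.hypot(P[...,0]-s[0],P[...,1]-s[1])<.09)&(d>0)
k=P[g&(P[...,2]>.09)&(P[...,2]<.2)]
print('top all',k.min(0),k.max(0),cv2.minAreaRect((k[:,:2]*1000).astype(np.float32)))
```

```text
t 5.125 tcp [ 0.539  -0.133   0.2293] ori [-1.5707  0.     -1.5726] F [-0.07  0.26 -5.92] M [-0.046  0.049 -0.008] op 0.252
x 0.0020 y 0.0393 z 0.0000 roll -0.10
housing ((545.5272827148438, -131.1808624267578), (110.63465118408203, 42.33056640625), 86.91546630859375)
foot [ 0.5145 -0.1945  0.0961] [ 0.5657 -0.0704  0.1248] ((540.1217651367188, -132.36380004882812), (124.06629180908203, 50.752132415771484), 89.74235534667969)
top all [ 0.5098 -0.1853  0.1022] [ 0.5634 -0.0717  0.1999] ((535.2603759765625, -128.69187927246094), (115.20828247070312, 50.526912689208984), 85.68901824951172)
```

View pics/s4.png

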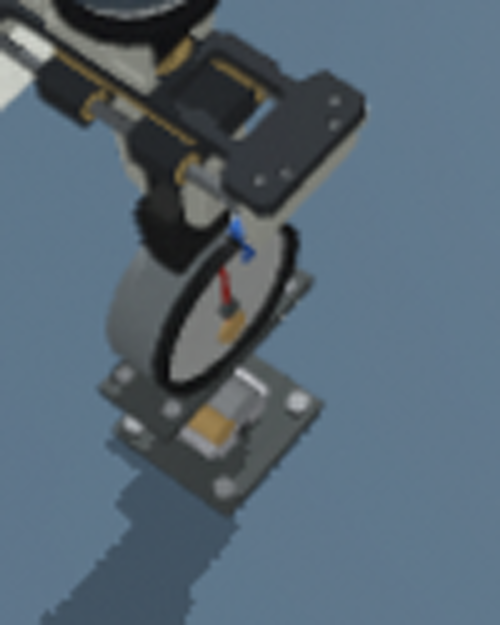

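View pics/t4.png

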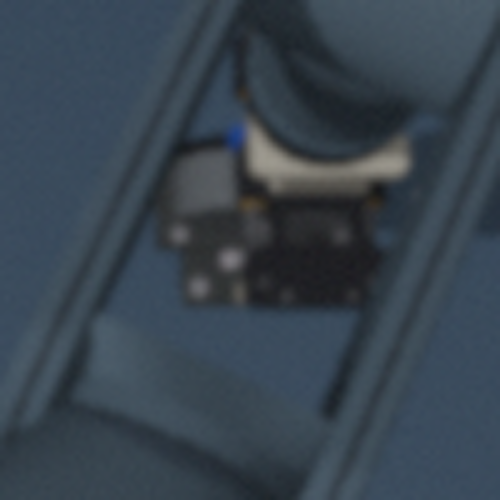

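The foot measures (0.540, −0.1325) with yaw about 0, 40 mm above the crown. I'll shift 2 mm and lower it slowly.

apply_moves(
  deltas=[
    {"grip": 0,"x": 0.001,"y": 0.012,"z": 0,"roll": 0},
    {"grip": 0,"x": 0.002,"y": 0.024,"z": 0,"roll": 0},
    {"grip": 0,"x": 0.002,"y": 0.032,"z": 0,"roll": 0},
    {"grip": 0,"x": 0.002,"y": 0.036,"z": 0,"roll": 0},
    {"grip": 0,"x": 0.002,"y": 0.037,"z": 0,"roll": 0},
  ],
)

```text
time: 5.85
tcp_pos: [0.5388, -0.1354, 0.1918]
orientation: [-1.571, 0.0, -1.573]
contact_force: [0.1, 0.9, -4.3]
opening: 0.253
```

apply_moves(
  deltas=[
    {"grip": 0,"x": 0,"y": 0.001,"z": 0,"roll": 0},
    {"grip": 0,"x": 0,"y": 0.002,"z": 0,"roll": 0},
    {"grip": 0,"x": 0,"y": 0.003,"z": 0,"roll": 0},
  ],
)

```text
time: 6.22
tcp_pos: [0.5395, -0.1359, 0.1906]
orientation: [-1.569, -0.001, -1.573]
contact_force: [-2.4, 0.1, 6.5]
opening: 0.254
```

Contact made. The force went from about −5 to +6.5 N, so the post is carrying roughly 11 N. I'll ease off slightly and hold level.

apply_moves(
  deltas=[
    {"grip": 0,"x": 0,"y": -0.0005,"z": 0,"roll": 0},
    {"grip": 0,"x": 0,"y": -0.0005,"z": 0,"roll": 0},
    {"grip": 0,"x": 0,"y": -0.0005,"z": 0,"roll": 0},
    {"grip": 0,"x": 0,"y": -0.0005,"z": 0,"roll": 0},
  ],
  grip_force=15,
)

```text
time: 6.72
tcp_pos: [0.5394, -0.1358, 0.1906]
orientation: [-1.569, -0.001, -1.573]
contact_force: [-1.6, -0.2, 5.2]
opening: 0.253
```

```bash
cat > look.py <<'E'
import sys
from h import *
np.set_printoptions(precision=4,suppress=True)
nm=sys.argv[1]
delta(.539,-.135,.19,np.radians(-90))
im,d=imaging.get_image('scene'); crop(im,200,185,290,285,6,f'pics/{nm}.png'); cv2.imwrite(f'pics/{nm}_full.png',im); np.save(f'{nm}.npy',d)
P=cloud('scene',d); s=env.observe()['tcp_pos']
g=(abs(P[...,0]-.54)<.06)&(P[...,1]<-.05)&(P[...,1]>-.26)&(d>0)
hsv=cv2.cvtColor(im,cv2.COLOR_BGR2HSV)
B=g&(hsv[...,0]>100)&(hsv[...,0]<130)&(hsv[...,1]>170)&(P[...,2]>.1); Rm=g&((hsv[...,0]<8)|(hsv[...,0]>172))&(hsv[...,1]>90)
for n,m in(('blue',B),('red',Rm)):
    v,u=np.nonzero(m); 
    if len(u): print(n,len(u),'uv',u.mean().round(2),v.mean().round(2),'xyz',np.median(P[m],0))
k=P[g&(P[...,2]>.07)&(P[...,2]<.16)&(P[...,0]>.557)]
print('front pts',len(k))
E
python3 look.py l0
```

```text
t 6.725 tcp [ 0.5394 -0.1358  0.1906] ori [-1.5692 -0.0009 -1.5734] F [-1.64 -0.19  5.25] M [-0.108  0.422  0.   ] op 0.253
x -0.0008 y 0.0006 z -0.0004 roll -0.15
blue 3 uv 247.33 225.0 xyz [ 0.5586 -0.1202  0.1765]
red 11 uv 245.18 234.36 xyz [ 0.5608 -0.1344  0.1479]
front pts 430
```

View pics/l0.png

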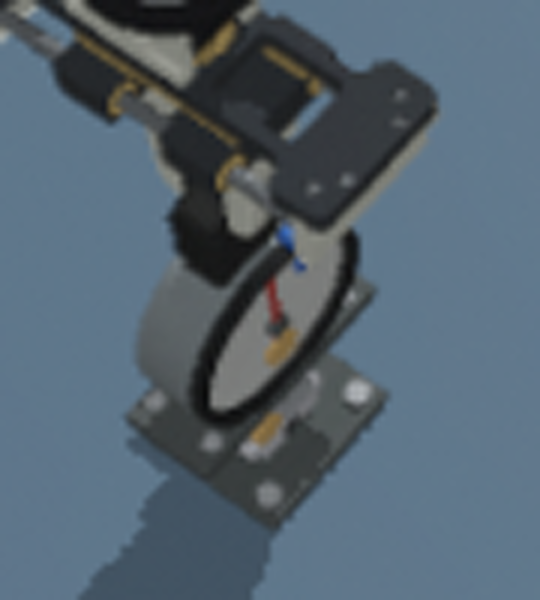

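```bash
cat > tilt.py <<'E'
import sys
from h import *
np.set_printoptions(precision=4,suppress=True)
def tilt(nm,x0=.539):
    d=np.load(f'{nm}.npy');im=cv2.imread(f'pics/{nm}_full.png');P=cloud('scene',d)
    g=(P[...,0]>x0+.012)&(P[...,0]<x0+.035)&(P[...,1]<-.03)&(P[...,1]>-.28)&(d>0)
    # white dial face: bright, unsaturated, on x~+17..22
    hsv=cv2.cvtColor(im,cv2.COLOR_BGR2HSV)
    m=g&(hsv[...,1]<40)&(hsv[...,2]>110)&(P[...,2]>.07)&(P[...,2]<.19)
    k=P[m];print('dial',len(k),k.mean(0))
    # foot top points in front of the dial
    f=g&(P[...,2]>.04)&(P[...,2]<.125)
    k=P[f]; 
    r=k[:,1]-k[:,1].mean()
    for th in [0]: pass
    # lowest envelope: robust line fit to foot front top edge/upper face
    from scipy.optimize import least_squares
    return k
if __name__=='__main__':
    k=tilt(sys.argv[1])
    for lo in np.arange(-.21,-.06,.01):
        q=k[(k[:,1]>=lo)&(k[:,1]<lo+.01)]
        if len(q): print(round(lo,3),len(q),np.sort(q[:,2])[:6], np.sort(q[:,0])[-3:])
E
python3 tilt.py l0
```

```text
dial 190 [ 0.5576 -0.1369  0.1159]
-0.2 17 [0.0617 0.0629 0.0634 0.0677 0.068  0.0694] [0.564  0.5643 0.5644]
-0.19 31 [0.0633 0.0663 0.0691 0.0702 0.0711 0.0714] [0.5645 0.5645 0.5647]
-0.18 35 [0.0629 0.068  0.0704 0.0708 0.071  0.0714] [0.5643 0.5643 0.5647]
-0.17 47 [0.0413 0.0414 0.0414 0.0429 0.0432 0.0437] [0.5645 0.565  0.5652]
-0.16 47 [0.0403 0.0427 0.0435 0.0438 0.0469 0.0487] [0.5643 0.5647 0.5648]
-0.15 46 [0.043  0.0435 0.0465 0.0467 0.0475 0.0551] [0.5639 0.5644 0.5648]
-0.14 43 [0.0405 0.042  0.0487 0.0496 0.0517 0.0519] [0.5645 0.5652 0.5653]
-0.13 35 [0.0413 0.0438 0.0439 0.0443 0.0475 0.0489] [0.5647 0.5647 0.5651]
-0.12 38 [0.0432 0.0443 0.0632 0.0668 0.0696 0.0696] [0.5645 0.5647 0.5655]
-0.11 38 [0.0627 0.0652 0.0674 0.0691 0.0691 0.0736] [0.5644 0.5648 0.5652]
-0.1 35 [0.0618 0.069  0.0701 0.0713 0.0719 0.0738] [0.5655 0.5665 0.5665]
-0.09 34 [0.0642 0.0655 0.0714 0.0719 0.0722 0.0731] [0.5648 0.5652 0.5654]
-0.08 13 [0.0617 0.0695 0.0698 0.0702 0.0706 0.072 ] [0.5646 0.565  0.5665]
```

The foot is level: the underside reads about 62 mm at both ends, centred at y ≈ −0.136. The level stage is done, so I'll rock in steps along the rolling geometry.

apply_moves(
  deltas=[
    {"grip": 0,"x": 0.0037,"y": 0.0001,"z": 0,"roll": 0},
    {"grip": 0,"x": 0.0073,"y": 0.0002,"z": 0,"roll": 0},
    {"grip": 0,"x": 0.011,"y": 0.0004,"z": 0,"roll": 0},
    {"grip": 0,"x": 0.0146,"y": 0.0007,"z": 0,"roll": 0},
  ],
)

```text
time: 7.28
tcp_pos: [0.5394, -0.1503, 0.1897]
orientation: [-1.569, -0.001, -1.573]
contact_force: [-0.8, 0.2, 5.2]
opening: 0.252
```

```bash
python3 look.py l1; python3 tilt.py l1
```

```text
t 7.275 tcp [ 0.5394 -0.1503  0.1897] ori [-1.5692 -0.0005 -1.5733] F [-0.78  0.21  5.2 ] M [0.103 0.202 0.014] op 0.252
x -0.0153 y -0.0003 z -0.0005 roll -0.15
red 11 uv 243.64 235.45 xyz [ 0.5613 -0.1403  0.1497]
front pts 411
dial 178 [ 0.5577 -0.1407  0.1145]
-0.2 26 [0.0574 0.062  0.0626 0.0631 0.0642 0.0654] [0.5641 0.5646 0.5647]
-0.19 32 [0.0592 0.0614 0.0619 0.0647 0.0653 0.0665] [0.5642 0.5643 0.5644]
-0.18 41 [0.0603 0.0631 0.0637 0.0654 0.0671 0.0678] [0.5649 0.5649 0.5653]
-0.17 43 [0.0402 0.0405 0.0411 0.0456 0.0496 0.0512] [0.5642 0.5649 0.5657]
-0.16 45 [0.0421 0.0436 0.0478 0.0481 0.0505 0.0542] [0.5647 0.5647 0.5648]
-0.15 49 [0.0425 0.0437 0.0483 0.0496 0.0526 0.0541] [0.5647 0.5648 0.5649]
-0.14 32 [0.0432 0.0457 0.0466 0.0487 0.0505 0.0552] [0.5647 0.5648 0.5659]
-0.13 42 [0.0401 0.044  0.0465 0.0466 0.05   0.061 ] [0.5645 0.5649 0.5652]
-0.12 39 [0.0437 0.0458 0.0466 0.0679 0.0683 0.07  ] [0.5641 0.5649 0.566 ]
-0.11 38 [0.0668 0.0684 0.0714 0.0755 0.0761 0.0763] [0.5654 0.5656 0.5658]
-0.1 36 [0.0633 0.0725 0.0727 0.0752 0.0761 0.0761] [0.5639 0.5647 0.565 ]
-0.09 20 [0.0679 0.0722 0.0746 0.0754 0.0766 0.0773] [0.565  0.5653 0.5654]
-0.08 10 [0.07   0.0762 0.0765 0.0768 0.0771 0.0774] [0.5629 0.5647 0.5651]
```

View pics/l1.png

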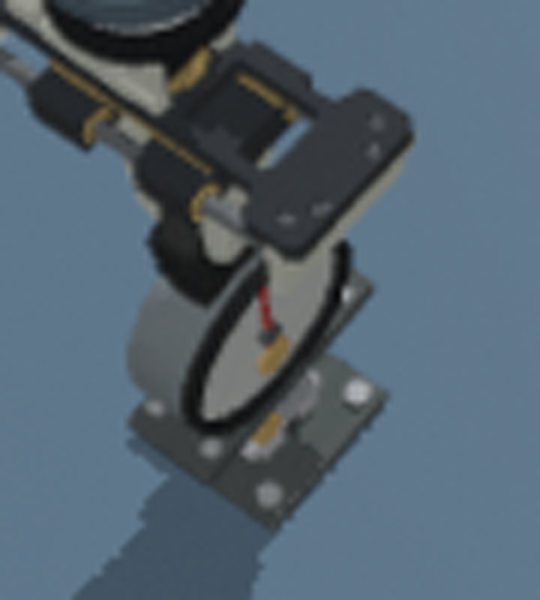

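Rolling works: the lean is about 0.1 and the post load about 10 N. The finger now hides the marker, so I'll refine its angle from the earlier unobstructed pictures.

Run:
```python
from h import *
np.set_printoptions(precision=4,suppress=True)
im=cv2.imread('pics/scene0.png').astype(float);d=np.load('scene0.npy');P=cloud('scene',d)
f,cx,cy,R,t=cam('scene');o=-R.T@t
print('cam',o)
def coords(u,v,yaw,G,off):
    X=np.array([np.cos(yaw),np.sin(yaw),0]);Y=np.array([-np.sin(yaw),np.cos(yaw),0])
    q=R.T@np.array([(u-cx)/f,(v-cy)/f,1]); q=o+q*((G+off*X-o)@X)/(q@X); r=q-G; return np.array([r@Y,r[2]])
w=np.clip(im[...,0]-im[...,2]-60,0,None)
mask=np.zeros_like(w);mask[160:178,298:316]=1;w=w*mask
b=im[160:178,298:316]
print('blue-red diff');print((b[...,0]-b[...,2]).astype(int))
print('red-blue');rr=im[168:186,296:310];print((rr[...,2]-rr[...,0]).astype(int))
```

```text
cam [ 0.9415 -0.4709  1.089 ]
blue-red diff
[[  0   0   0   0   1   2   1   0   4  33  39  40  41  41  40  41  42  42]
 [  1   0   2  -1   1   1   4   1  10  38  41  41  41  42  41  40  41  41]
 [  1   2   1   0   0   1   0   0   3  30  39  41  40  41  41  41  41  41]
 [ -1   2   2   2   1   0  -1   0   4  22  35  40  41  41  40  41  42  41]
 [  1   1  -1   1   2   0   2   1   6  11  21  35  40  42  40  41  41  42]
 [  1   1   1   1   1   1   1   1  18  22  23  23  34  40  40  40  41  42]
 [  2   0   0   0   0   0   1  16  69  95  99  61  27  29  38  41  41  42]
 [  1   1   1   0   1   1   0  57 104 119 122 121  69  17  27  37  40  41]
 [  3   0   1   2   1   5   5  53  75  99 117 119  92  32   2  19  36  40]
 [  2   2   1   3   4   7   7   3  50  74  88  88  39   4   2   2  19  38]
 [  1   2   4   5   8   4   3   3   3  40  74  72  15   1   2   2   0  20]
 [  1   5   9   7   3   3   3   1   0  55  74  51  13   0   1   0   2  11]
 [  5   8   7   2   2   2   1   1   3  52  67  20   4   1   0   1   2  12]
 [ 10   7   4   3  -4 -15  -1   0  12  43  32   4   0   1   1   1   1  11]
 [  6 
[... 918 characters left out ...]
1   28   53    6    0   -1   -1    0    0]
 [  -4   -3   -2    0   -1    0   41   58    6   -2   -1   -1   -1    0]
 [  -3   -3   -1    0    0   -1   41   55    5   -1   -1    0   -1   -1]
 [  -2   -1    0   -2    0    0   39   40    4    0    0    0   -1   -1]
 [   0   -1    0   -1   -1   -1   43   38    3   -1   -1    0   -1    0]
 [  -1   -1    0    0    0   -3   23    3   -3   -1   -1    0    0   -1]
 [  -1    0    0    0    0   -2   -3    2    0    0    0   -1   -1   -1]
 [  -1    0    0    0   -1    1    7   35   18    2    0   -1   -2   -3]
 [   0    0    0   -1    0   18   46   64   62    8   -1   -1   -1   -2]
 [  -1   -1   -1    0    5   45   59   60   55    7    0   -1   -3   -4]]
```

Run:
```python
from h import *
np.set_printoptions(precision=2,suppress=True)
yaw=np.radians(-10); X=np.array([np.cos(yaw),np.sin(yaw),0]);Y=np.array([-np.sin(yaw),np.cos(yaw),0]);Z=np.array([0,0,1.])
G=np.array([.5275,.150,.062])
p=lambda r,th,off=.0215:proj('scene',G+off*X+r*(np.sin(th)*Y+np.cos(th)*Z))
print('pointer',p(.040,0),p(.02,0),p(.01,0))
for th in(.21,.25,.3,.35,.4): print(th,p(.040,th),p(.045,th),p(.05,th),'body off .024',p(.055,th,.02))
# pixel (u,v) centres to angle, shift so pointer line matches
pr=[(302.66,173.9),(302.66,175),(302.69,176),(302.62,177),(302.6,178),(302.52,179),(302.5,180)]
import itertools
f,cx,cy,R,t=cam('scene');o=-R.T@t
def co(u,v,off=.0215):
    q=R.T@np.array([(u-cx)/f,(v-cy)/f,1]); q=o+q*((G+off*X-o)@X)/(q@X); r=q-G; return np.array([r@Y,r[2]])*1000
print('red',[co(*q) for q in pr])
for q in((308.3,170),(308.1,171),(307.8,172),(307.2,173)):
    c=co(*q);print('blue',c,'ang',np.arctan2(*c),'r',np.hypot(*c))
```

```text
pointer [302.89 174.42] [302.6 178.3] [302.46 180.2 ]
0.21 [304.85 173.09] [305.17 171.94] [305.5  170.78] body off .024 [305.48 169.31]
0.25 [305.21 172.88] [305.58 171.7 ] [305.96 170.52] body off .024 [305.98 169.03]
0.3 [305.66 172.65] [306.08 171.44] [306.51 170.22] body off .024 [306.6  168.71]
0.35 [306.09 172.43] [306.57 171.2 ] [307.06 169.96] body off .024 [307.2  168.42]
0.4 [306.51 172.25] [307.05 170.99] [307.59 169.72] body off .024 [307.79 168.16]
red [array([-1.2 , 43.72]), array([-0.84, 37.8 ]), array([-0.37, 32.25]), array([-0.35, 27.07]), array([-0.1 , 21.65]), array([-0.12, 16.44]), array([ 0.13, 10.93])]
blue [22.82 41.66] ang 0.5011547273233277 r 47.5068896357663
blue [22.33 37.06] ang 0.5422761171129976 r 43.26798636270588
blue [21.37 32.85] ang 0.5768546237664682 r 39.18631633217607
blue [19.03 29.87] ang 0.5671963457750171 r 35.41083157328753
```

Run:
```python
from h import *
np.set_printoptions(precision=1,suppress=True)
yaw=np.radians(-10); X=np.array([np.cos(yaw),np.sin(yaw),0]);Y=np.array([-np.sin(yaw),np.cos(yaw),0]);Z=np.array([0,0,1.])
M=np.array([X,Y,Z])
G=np.array([.5275,.150,.062])
for n in('scene','top'):
    im=cv2.imread(f'pics/{n}0.png').astype(float);P=cloud(n,np.load(n+'0.npy'))
    L=(P-G)@M.T*1000
    br=im[...,0]-im[...,2]
    near=(abs(L[...,0])<35)&(abs(L[...,1])<60)&(L[...,2]>-50)&(L[...,2]<70)
    for nm,m in(('blue',near&(br>48)),('red',near&(br<-20)&(L[...,2]>10))):
        v,u=np.nonzero(m)
        for a,b in zip(u,v): print(n,nm,a,b,int(br[b,a]),L[b,a],round(np.arctan2(L[b,a,1],L[b,a,2]),3))
    # dial face extents for scene
    k=L[near&(L[...,0]>12)&(abs(L[...,2])<60)]
    print(n,'front',len(k),k.min(0),k.max(0),k.mean(0))
```

```text
scene blue 306 166 69 [ 8.7 25.2 47.2] 0.489
scene blue 307 166 95 [13.9 23.8 53.4] 0.419
scene blue 308 166 99 [18.  23.8 57.3] 0.394
scene blue 309 166 61 [11.  36.4 39.6] 0.743
scene blue 305 167 57 [12.6 16.7 53.4] 0.303
scene blue 306 167 104 [16.  17.3 56.2] 0.299
scene blue 307 167 119 [18.  19.6 56.1] 0.336
scene blue 308 167 122 [18.4 23.7 52.8] 0.422
scene blue 309 167 121 [20.1 26.4 52.1] 0.468
scene blue 310 167 69 [15.9 35.7 39.9] 0.731
scene blue 305 168 53 [13.2 16.4 49.3] 0.321
scene blue 306 168 75 [18.  15.5 54.9] 0.275
scene blue 307 168 99 [20.7 17.  56.1] 0.294
scene blue 308 168 117 [20.9 21.3 52.4] 0.387
scene blue 309 168 119 [23.4 23.  53.4] 0.406
scene blue 310 168 92 [23.7 27.2 49.9] 0.499
scene blue 306 169 50 [18.5 15.4 50.4] 0.296
scene blue 307 169 74 [21.5 16.5 52.3] 0.306
scene blue 308 169 88 [25.6 16.4 56.4] 0.283
scene blue 309 169 88 [27.  19.3 55.2] 0.336
scene blue 308 170 74 [25.8 16.6 51.4] 0.312
scene blue 307 171 55 [24.2 14.2 47.1] 0.293
scene blue 308 171 74 [26.4 16.3 47.4] 0.331
scene blue 309 171 51 [27.3 19.9 44.9] 0.417
scene blue 307
[... 616 characters left out ...]
8
scene front 501 [ 12.1 -58.5 -49.9] [27.3 57.2 57.3] [19.  -1.1  2.8]
top blue 230 215 55 [25.2 24.5 54. ] 0.426
top blue 231 215 63 [25.3 21.1 56.5] 0.358
top blue 232 215 62 [25.9 18.3 55.8] 0.317
top blue 229 216 50 [21.8 27.  53.2] 0.47
top blue 230 216 72 [21.7 23.3 57.3] 0.387
top blue 231 216 83 [21.9 20.1 59.1] 0.328
top blue 232 216 81 [23.2 18.  54.2] 0.321
top blue 233 216 65 [23.  14.3 58.6] 0.239
top blue 229 217 49 [18.6 26.2 54.4] 0.449
top blue 230 217 74 [19.2 23.3 54.1] 0.407
top blue 231 217 86 [19.6 20.3 54.7] 0.354
top blue 232 217 87 [19.3 16.4 60. ] 0.267
top blue 233 217 64 [21.  14.8 52.2] 0.276
top front 111 [ 12.3 -59.8 -49.6] [25.9 53.1 59.1] [ 18.9 -10.5  34.5]
```

The depth data puts the marker at about 0.35 rad, with its front face 26 mm out. That agrees across both views and is close to where the foot lies on both bars (0.337). I'll keep rocking to 0.2, then 0.3.

apply_moves(
  deltas=[
    {"grip": 0,"x": 0.0036,"y": 0.0004,"z": 0,"roll": 0},
    {"grip": 0,"x": 0.0073,"y": 0.0008,"z": 0,"roll": 0},
    {"grip": 0,"x": 0.0109,"y": 0.0014,"z": 0,"roll": 0},
    {"grip": 0,"x": 0.0145,"y": 0.002,"z": 0,"roll": 0},
  ],
)

```text
time: 7.82
tcp_pos: [0.5393, -0.165, 0.1875]
orientation: [-1.57, -0.001, -1.573]
contact_force: [-1.1, 0.1, 5.2]
opening: 0.256
```

apply_moves(
  deltas=[
    {"grip": 0,"x": 0.0036,"y": 0.0007,"z": 0,"roll": 0},
    {"grip": 0,"x": 0.0072,"y": 0.0015,"z": 0,"roll": 0},
    {"grip": 0,"x": 0.0108,"y": 0.0023,"z": 0,"roll": 0},
    {"grip": 0,"x": 0.0143,"y": 0.0032,"z": 0,"roll": 0},
  ],
)

```text
time: 8.32
tcp_pos: [0.5392, -0.1794, 0.1841]
orientation: [-1.57, -0.001, -1.573]
contact_force: [-0.7, -1.4, 5.0]
opening: 0.255
```

```bash
python3 look.py l2; python3 tilt.py l2
```

```text
t 8.325 tcp [ 0.5392 -0.1794  0.1841] ori [-1.5697 -0.0008 -1.5734] F [-0.72 -1.45  5.02] M [-0.129  0.17  -0.005] op 0.255
x -0.0444 y -0.0059 z -0.0003 roll -0.15
front pts 352
dial 150 [ 0.5575 -0.1539  0.1084]
-0.21 10 [0.1066 0.1105 0.1114 0.1168 0.1192 0.1197] [0.5633 0.5639 0.5642]
-0.2 27 [0.0536 0.0556 0.0558 0.056  0.0564 0.0565] [0.5644 0.5646 0.5651]
-0.19 47 [0.0491 0.0492 0.0549 0.0553 0.0556 0.0566] [0.5643 0.5648 0.5656]
-0.18 42 [0.0545 0.0552 0.0562 0.0586 0.0588 0.0598] [0.5639 0.5644 0.5645]
-0.17 45 [0.0401 0.0401 0.0431 0.0506 0.0542 0.0571] [0.5643 0.565  0.5651]
-0.16 47 [0.0454 0.0459 0.0463 0.0505 0.0544 0.0581] [0.5644 0.5648 0.5648]
-0.15 37 [0.0408 0.0428 0.048  0.0504 0.0506 0.0549] [0.5646 0.5652 0.5655]
-0.14 46 [0.041  0.0423 0.0447 0.0454 0.0536 0.0536] [0.5642 0.5642 0.5651]
-0.13 40 [0.0404 0.041  0.0433 0.0434 0.049  0.0494] [0.5646 0.5653 0.5653]
-0.12 36 [0.0408 0.042  0.0437 0.0698 0.0734 0.0737] [0.5646 0.5646 0.5651]
-0.11 38 [0.0722 0.0756 0.0769 0.0777 0.0793 0.0815] [0.5641 0.5642 0.5652]
-0.1 14 [0.0784 0.0792 0.0828 0.083  0.0832 0.0832] [0.5646 0.5647 0.5652]
-0.09 18 [0.0761 0.0814 0.085  0.0851 0.0855 0.0864] [0.5647 0.565  0.5658]
-0.08 5 [0.0812 0.0843 0.0873 0.0884 0.0909] [0.5628 0.5637 0.5648]
```

View pics/l2.png

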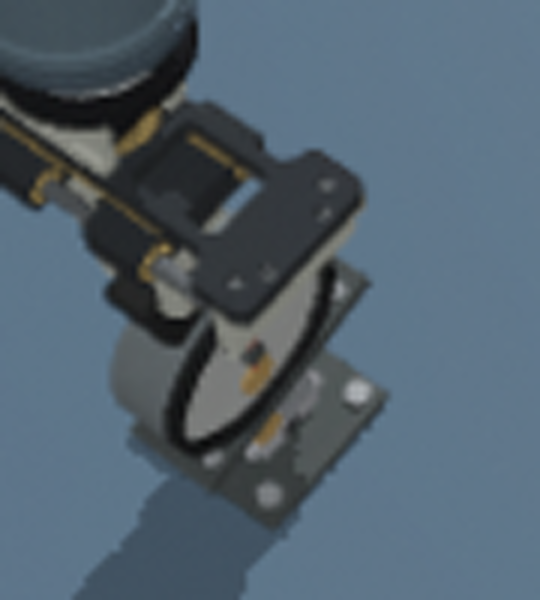

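The lean is near 0.3 and the load steady, but the gripper now hides the pointer and marker. I'll measure the lean from depth using the foot's front face, and check whether the top view helps.

```bash
cat > lean.py <<'E'
import sys
from h import *
np.set_printoptions(precision=4,suppress=True)
from scipy.optimize import least_squares
for nm in sys.argv[1:]:
    d=np.load(nm+'.npy');P=cloud('scene',d);im=cv2.imread(f'pics/{nm}_full.png');V=im.max(-1)
    # foot points outside the housing: x past the dial, above post plate
    g=(d>0)&(P[...,0]>.5585)&(P[...,0]<.567)&(P[...,1]>-.215)&(P[...,1]<-.06)&(P[...,2]>.045)&(P[...,2]<.11)&(V<110)
    k=P[g][:,1:]
    # model: foot top surface band; line through upper face z=12 above underside
    r=least_squares(lambda q:np.abs((k[:,1]-q[1])*np.cos(q[0])-(k[:,0]+.137)*np.sin(q[0]))-.006,[.15,.068],loss='soft_l1',f_scale=.002)
    box=cv2.minAreaRect((k*1000).astype(np.float32))
    # inertia axis with RANSAC line
    l=cv2.fitLine((k*1000).astype(np.float32),cv2.DIST_HUBER,0,.5,.5).ravel()
    print(nm,len(k),'line angle',np.arctan2(l[1],l[0])*np.sign(l[0]) if l[0]>0 else np.arctan2(-l[1],-l[0]),'pt',l[2:],'box',box)
    # ends of the foot: edge points of same band
    # rim circle: dark rim / dial face points, x>.553, circle centre fit of extreme? use white dial
    hsv=cv2.cvtColor(im,cv2.COLOR_BGR2HSV)
E
python3 lean.py l0 l1 l2
python3 - <<'E'
from h import *
im,d=imaging.get_image('top'); crop(im,290,180,390,280,5,'pics/t5.png')
E
```

```text
l0 200 line angle 0.025215333 pt [-137.9884   73.1858] box ((-135.0188446044922, 77.79429626464844), (123.10940551757812, 61.9831657409668), 1.2916053533554077)
l1 198 line angle 0.0933758 pt [-135.7616   73.1859] box ((-135.87896728515625, 77.44474792480469), (122.00736999511719, 63.608821868896484), 0.7886270880699158)
l2 195 line angle 0.27043357 pt [-140.7226   71.8914] box ((-138.56634521484375, 76.99850463867188), (123.64087677001953, 63.4705696105957), 1.1199266910552979)
```

View pics/t5.png

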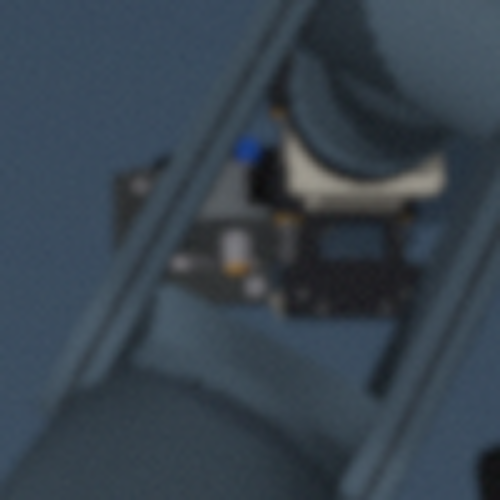

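The top view still shows the blue marker at crop (248,150), so it can be compared directly with the pivot and the plumb line.

```bash
cat > mk.py <<'E'
from h import *
import sys
np.set_printoptions(precision=4,suppress=True)
im,d=imaging.get_image('top'); P=cloud('top',d); cv2.imwrite(f'pics/{sys.argv[1]}.png',im)
br=im[...,0].astype(float)-im[...,2]
m=np.zeros((420,560),bool); m[195:225,325:355]=1; w=np.clip(br-50,0,None)*m
v,u=np.nonzero(w>0); ww=w[v,u]; c=(u@ww/ww.sum(),v@ww/ww.sum())
print('blue top',len(u),c,'at z.176',ray('top',*c,.176),'depth med',np.median(P[v,u],0),'yrange',P[v,u,1].min(),P[v,u,1].max())
th=float(sys.argv[2]); yp=-.1353
for a in np.arange(th-.04,th+.041,.02):
    print('lean %.3f pivot y %.4f z %.4f'%(a,yp-.076*np.sin(a)+.014*a*np.cos(a),.048+.076*np.cos(a)+.014*a*np.sin(a)))
E
python3 mk.py t6 .3
python3 - <<'E'
from h import *
# blue in top0 in the same way, vs grip
im=cv2.imread('pics/top0.png');br=im[...,0].astype(float)-im[...,2]
m=np.zeros((420,560),bool); m[205:225,222:242]=1; w=np.clip(br-50,0,None)*m
v,u=np.nonzero(w>0); ww=w[v,u]; c=(u@ww/ww.sum(),v@ww/ww.sum()); q=ray('top',*c,.118); print(c,q)
D=q[:2]-[.5271,.1503]
for yw in(-8,-10,-11):
    y=np.radians(yw);L=D@np.array([-np.sin(y),np.cos(y)]);print(yw,L,np.arctan2(L,.056))
E
```

```text
blue top 24 (np.float64(339.11655405405406), np.float64(209.3091216216216)) at z.176 [ 0.5605 -0.1494  0.176 ] depth med [ 0.5606 -0.1485  0.1801] yrange -0.1755408943341685 -0.14255858563206794
lean 0.260 pivot y -0.1513 z 0.1224
lean 0.280 pivot y -0.1525 z 0.1221
lean 0.300 pivot y -0.1537 z 0.1218
lean 0.320 pivot y -0.1550 z 0.1216
lean 0.340 pivot y -0.1562 z 0.1212
(np.float64(231.36162361623616), np.float64(216.51291512915128)) [0.55156075 0.16531634 0.118     ]
-8 0.01827448184586459 0.31543439769633014
-10 0.01903577396028 0.32767086001596935
-11 0.0194077798371934 0.3336136436106434
```

The marker still sits about 3–4 mm to +y of the pivot's plumb line, so another 0.05 rad or so is needed. That matches the foot lying flat on both bars.

apply_moves(
  deltas=[
    {"grip": 0,"x": 0.002,"y": 0.0006,"z": 0,"roll": 0},
    {"grip": 0,"x": 0.004,"y": 0.0012,"z": 0,"roll": 0},
    {"grip": 0,"x": 0.006,"y": 0.0018,"z": 0,"roll": 0},
    {"grip": 0,"x": 0.0075,"y": 0.0023,"z": 0,"roll": 0},
    {"grip": 0,"x": 0.0075,"y": 0.0023,"z": 0,"roll": 0},
  ],
)

```text
time: 9.1
tcp_pos: [0.5392, -0.1871, 0.1818]
orientation: [-1.57, -0.001, -1.574]
contact_force: [-0.7, -0.9, 4.6]
opening: 0.26
```

```bash
python3 look.py l3; python3 lean.py l0 l1 l2 l3; python3 mk.py t7 .33
python3 - <<'E'
import cv2,numpy as np
from h import *
im=cv2.imread('pics/t7.png'); crop(im,310,190,380,245,8,'pics/t7c.png')
E
```

```text
t 9.1 tcp [ 0.5392 -0.1871  0.1818] ori [-1.5698 -0.001  -1.5736] F [-0.65 -0.85  4.65] M [-0.232  0.131 -0.029] op 0.26
x -0.0521 y -0.0082 z -0.0003 roll -0.16
front pts 347
l0 200 line angle 0.025215333 pt [-137.9884   73.1858] box ((-135.0188446044922, 77.79429626464844), (123.10940551757812, 61.9831657409668), 1.2916053533554077)
l1 198 line angle 0.0933758 pt [-135.7616   73.1859] box ((-135.87896728515625, 77.44474792480469), (122.00736999511719, 63.608821868896484), 0.7886270880699158)
l2 195 line angle 0.27043357 pt [-140.7226   71.8914] box ((-138.56634521484375, 76.99850463867188), (123.64087677001953, 63.4705696105957), 1.1199266910552979)
l3 202 line angle 0.31594002 pt [-138.5237   73.7698] box ((-142.85440063476562, 77.52519226074219), (126.56707763671875, 63.82644271850586), 1.2077522277832031)
blue top 21 (np.float64(341.49768518518516), np.float64(209.5810185185185)) at z.176 [ 0.5597 -0.1562  0.176 ] depth med [ 0.5578 -0.1543  0.1821] yrange -0.181829754083673 -0.013957128222150839
lean 0.290 pivot y -0.1531 z 0.1220
lean 0.310 pivot y -0.1544 z 0.1217
lean 0.330 pivot y -0.1556 z 0.1214
lean 0.350 pivot y -0.1568 z 0.1211
lean 0.370 pivot y -0.1580 z 0.1207
```

View pics/l3.png

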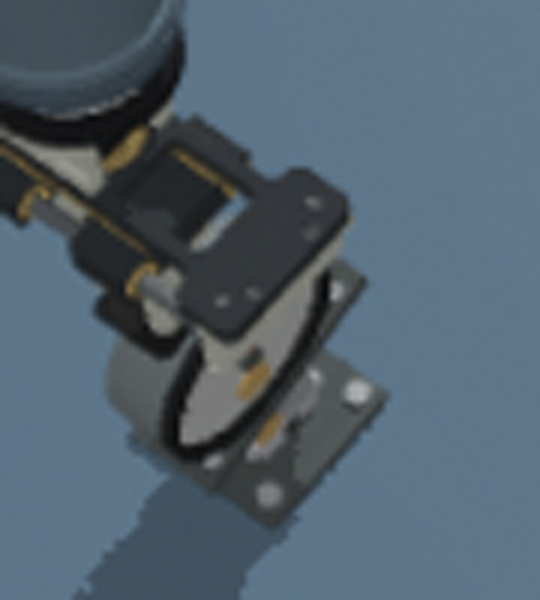

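View pics/t7c.png

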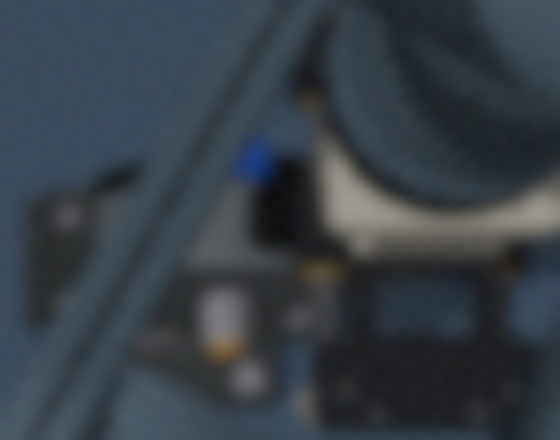

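Marker y is now about −0.155 to −0.156 against a pivot at −0.156, so they agree within about 1 mm. As an independent check on the lean, I'll use the foot's end screws from depth.

Run:
```python
from h import *
np.set_printoptions(precision=4,suppress=True)
for nm in('l0','l1','l2','l3'):
    P=cloud('scene',np.load(nm+'.npy'));im=cv2.imread(f'pics/{nm}_full.png')
    V=im.min(-1).astype(float)
    g=(P[...,0]>.55)&(P[...,0]<.57)&(P[...,2]>.045)&(P[...,2]<.115)
    out=[]
    for lo,hi in((-.205,-.17),(-.105,-.07)):
        m=g&(P[...,1]>lo)&(P[...,1]<hi)&(V>105)
        n,lab,st,cen=cv2.connectedComponentsWithStats(m.astype(np.uint8))
        print(nm,[(st[i,4],cen[i].round(1).tolist(),np.median(P[lab==i],0).round(4).tolist()) for i in range(1,n) if st[i,4]>2])
    # foot top plane via RANSAC-ish: dark foot points beyond housing ends, two end bands
    for sgn,(lo,hi) in(('neg',(-.2,-.175)),('pos',(-.1,-.075))):
        pass
```

```text
l0 [(np.int32(7), [235.9, 251.0], [0.5577, -0.1731, 0.1093]), (np.int32(6), [234.8, 258.2], [0.556, -0.1812, 0.0745])]
l0 [(np.int32(11), [253.4, 232.4], [0.5574, -0.1008, 0.1052])]
l1 [(np.int32(14), [235.4, 252.1], [0.5572, -0.1751, 0.1043]), (np.int32(4), [234.5, 259.5], [0.5568, -0.1845, 0.0697])]
l1 [(np.int32(6), [253.2, 232.0], [0.5578, -0.1021, 0.1105]), (np.int32(4), [257.5, 233.5], [0.5592, -0.0859, 0.0792])]
l2 [(np.int32(32), [234.1, 254.1], [0.5573, -0.1808, 0.102]), (np.int32(3), [235.0, 261.0], [0.5596, -0.1855, 0.0643])]
l2 [(np.int32(4), [256.2, 233.0], [0.5598, -0.091, 0.0914])]
l3 [(np.int32(38), [234.1, 254.5], [0.5572, -0.1812, 0.0999]), (np.int32(4), [235.0, 261.5], [0.5576, -0.1844, 0.0591])]
l3 [(np.int32(5), [255.6, 233.2], [0.559, -0.093, 0.0923])]
```

The screws give a lean of 0.35 and the foot line about 0.32. Kinematics and the two-bar contact give 0.337–0.345, and the marker is about 0.335. The post load is about 10 N. I'll let it settle.

apply_moves(
  deltas=[
    {"grip": 0,"x": 0,"y": 0,"z": 0,"roll": 0},
    {"grip": 0,"x": 0,"y": 0,"z": 0,"roll": 0},
    {"grip": 0,"x": 0,"y": 0,"z": 0,"roll": 0},
    {"grip": 0,"x": 0,"y": 0,"z": 0,"roll": 0},
    {"grip": 0,"x": 0,"y": 0,"z": 0,"roll": 0},
  ],
)

```text
time: 9.82
tcp_pos: [0.5392, -0.187, 0.1818]
orientation: [-1.57, -0.001, -1.573]
contact_force: [0.2, -1.8, 4.9]
opening: 0.256
```

apply_moves(
  deltas=[
    {"grip": 0,"x": 0,"y": 0,"z": 0,"roll": 0},
    {"grip": 0,"x": 0,"y": 0,"z": 0,"roll": 0},
    {"grip": 0,"x": 0,"y": 0,"z": 0,"roll": 0},
    {"grip": 0,"x": 0,"y": 0,"z": 0,"roll": 0},
    {"grip": 0,"x": 0,"y": 0,"z": 0,"roll": 0},
  ],
)

```text
time: 10.45
tcp_pos: [0.5392, -0.187, 0.1818]
orientation: [-1.57, -0.001, -1.573]
contact_force: [-0.8, -1.5, 4.6]
opening: 0.251
```

apply_moves(
  deltas=[
    {"grip": 0,"x": 0,"y": 0,"z": 0,"roll": 0},
    {"grip": 0,"x": 0,"y": 0,"z": 0,"roll": 0},
    {"grip": 0,"x": 0,"y": 0,"z": 0,"roll": 0},
    {"grip": 0,"x": 0,"y": 0,"z": 0,"roll": 0},
    {"grip": 0,"x": 0,"y": 0,"z": 0,"roll": 0},
  ],
)

```text
time: 11.08
tcp_pos: [0.5392, -0.187, 0.1818]
orientation: [-1.57, -0.001, -1.573]
contact_force: [-0.1, -1.0, 4.0]
opening: 0.257
```

```bash
for i in 4 5 6 7; do python3 look.py l$i | tail -3;python3 lean.py l$i; done; python3 mk.py t8 .33|head -1
python3 - <<'E'
from h import *
# average over held frames: foot screws and lean; re-do l3 with screws on several frames
A=[];B=[]
for nm in('l3','l4','l5','l6','l7'):
    P=cloud('scene',np.load(nm+'.npy'));V=cv2.imread(f'pics/{nm}_full.png').min(-1)
    g=(P[...,0]>.553)&(P[...,0]<.565)&(V>100)
    m=g&(P[...,1]>-.2)&(P[...,1]<-.17)&(P[...,2]>.05)&(P[...,2]<.075); A.append(P[m].mean(0))
    m=g&(P[...,1]>-.105)&(P[...,1]<-.08)&(P[...,2]>.08)&(P[...,2]<.1);B.append(P[m].mean(0))
d=np.array(B)-np.array(A);print(np.arctan2(d[:,2],d[:,1]).round(3))
E
```

```text
t 11.075 tcp [ 0.5392 -0.187   0.1818] ori [-1.5698 -0.0009 -1.5735] F [-0.07 -1.02  4.04] M [-0.2    0.166 -0.011] op 0.257
x -0.0520 y -0.0082 z -0.0003 roll -0.15
front pts 338
l4 204 line angle 0.3120796 pt [-135.6892   74.125 ] box ((-142.43772888183594, 76.77690124511719), (125.85182189941406, 63.16271209716797), 0.33909809589385986)
t 11.125 tcp [ 0.5392 -0.1869  0.1818] ori [-1.5698 -0.001  -1.5734] F [-0.45 -1.43  4.95] M [-0.267  0.131 -0.027] op 0.255
x -0.0519 y -0.0082 z -0.0003 roll -0.15
front pts 342
l5 199 line angle 0.30106956 pt [-135.9091   74.0728] box ((-142.56893920898438, 77.2428970336914), (126.88359832763672, 63.824378967285156), 1.0418517589569092)
t 11.175 tcp [ 0.5392 -0.1869  0.1818] ori [-1.5698 -0.001  -1.5734] F [-1.03 -1.01  4.96] M [-0.196  0.206 -0.073] op 0.258
x -0.0519 y -0.0082 z -0.0003 roll -0.15
front pts 352
l6 212 line angle 0.31686822 pt [-135.6497   74.2609] box ((-143.75930786132812, 76.86283874511719), (63.41456604003906, 127.29084777832031), 89.43891906738281)
t 11.225 tcp [ 0.5392 -0.1869  0.1818] ori [-1.5698 -0.001  -1.5734] F [-1.05 -1.44  4.39] M [-0.165  0.151 -0.03 ] op 0.253
x -0.0519 y -0.0082 z -0.0003 roll -0.15
front pts 347
l7 205 line angle 0.30881214 pt [-136.2518   74.3055] box ((-142.1874237060547, 76.41146850585938), (126.4235610961914, 63.209205627441406), 1.6476531028747559)
blue top 21 (np.float64(341.4896551724138), np.float64(209.56781609195403)) at z.176 [ 0.5598 -0.1561  0.176 ] depth med [ 0.5604 -0.1548  0.1807] yrange -0.18235565129251521 -0.14849456336067896
[0.344 0.324 0.315 0.33  0.333]
```

```bash
python3 -c "
from rig import env
print(env.finish_job())"
```

```text
the job is handed in; nothing more can be done
None
```

The job is handed in with the gauge held leaning on the post. The pointer itself could not be seen on the marker at the end, because the gripper hid both from the scene camera. No verdict came back.

**What I did:** I gripped the gauge on the x sides of its black grip, because the tool cannot tilt. I carried it to the post, turned it square and set the foot down level. Depth showed the underside at about 62 mm at both ends, with the foot centred within about 1 mm of the steel bar. I then rolled it in small steps towards −y to about 0.33 rad, where the foot lies on or close to both bars, and waited about 2 s for it to settle.

**Last checks:**
- **Steadiness:** the hand moved less than 0.3 mm over the last 2 s.
- **Post load:** about 10 N, worked out from the wrist force with and without the post.
- **Lean of the gauge:** the methods differed slightly.

| Method | Lean (rad) |
|---|---|
| Foot screws, from depth | 0.315–0.344 |
| Rolling geometry | 0.337–0.345 |
| Foot line fit, less reliable | 0.30–0.32 |

- **Marker angle:** estimated at 0.33–0.35 rad from the first pictures.
- **Pointer on the marker:** in the final top view the marker was within about 1 mm of plumb above the pivot. The arm covered a little of the marker there.

I expect the pointer to be on the marker within about 0.02 rad, where 0.06 is allowed. I inferred this from the lean, the marker and the plumb line. An early estimate of the marker angle that assumed the wrong depth gave 0.5 rad; I dropped it once the depth data showed the marker's front face 26 mm out. I moved nothing else on the bench as far as I know, but I did not check the other items' positions at the end.

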